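# Grease the plummer block with the push gun

## Robot

A 6-joint arm with a two-finger parallel gripper is mounted at the origin on the work surface. World frame = base frame: x ahead of the robot, y to its left, z up, the work surface at z = 0. Lengths are in m, angles in rad, forces in N, time in s.
With the tool pointing down it reaches from about 0.35 to 0.775 m from the base axis. Payload 7.3 kg.
Tool frame: the origin (TCP) lies between the finger pads; the fingertips stand 8 mm ahead of it and the grasp point (between the pads) lies 11 mm behind it (robot.nose_length is the distance from the TCP to the fingertips, in m); z points along the fingers, y is the line along which they close (so a half turn about z gives the same grasp; the last joint's range is limited). The gripper opens to 92 mm and grips with 3 to 60 N. Pads are 19 mm wide; open, the fingers measure 130 mm over their backs; the gripper's body (75 mm by 190 mm) begins 47 mm behind the grasp point.
Start: joints at [-1.458, 0.342, 1.524, -0, 1.275, -0.146], TCP at [0.134, -0.508, 0.235] pointing down, gripper open.
Joint ranges: [-2.53, 2.53], [-0.77, 2.02], [0.04, 2.7], [-1, 4.14], [0.28, 2.66], [-3.11, 3.11]. Speed limits (rad/s): [2.57, 2.57, 3.14, 3.14, 3.14, 3.14].

## Interface

Orientations are given as [roll, pitch, yaw] about the fixed x, y, z axes, in that order (R = Rz(yaw) Ry(pitch) Rx(roll)).
In Python, from cell import robot gives the robot as it stands. The module is installed in compiled form; this text tells all that it offers.
- The arm moves only by the shell command python3 -m jog 'ROWS' [FORCE]. ROWS is JSON, a list that holds one entry, the list of rows, each a list of 5 numbers: the gripper's target within -1 to 1 (fully open at 1, half-way at 0, shut at -1), then the shift along the tool's x, y, z in m, then the turn about the tool's z in rad. A call has 1 to 5 rows; each row is the pose to reach, as a shift and turn from the pose commanded when the call began, along the tool's axes at that moment; what a row does not reach only later rows make up. A row lasts 1/12 s, in which the tool goes at most 41.7 mm and 7.16 degrees, less where a joint would pass 70% of its speed; a pose out of reach is approached as far as the arm can. A call with a gripper value outside its range is refused whole. The fingers move at their own pace and stop on an object; FORCE is the grip in N (left out, the last holds). Time passes only in rows, so rows that repeat a pose let the fingers close. It gives the time, the measured TCP pose, the force, the opening and the grip force at its end, in the units of the state.
- robot.observe(): the state, without advancing time (a new reading comes with each control period).
- robot.read_camera(name): name is "scene" or "top" or "wrist"; returns the picture (400x640x3 uint8, red, green, blue); there is no depth.
- robot.camera_model(name): a dict with "camera_matrix" (3x3 intrinsics, pixels), "position" and "attitude" of the camera in the world; the wrist camera has in their place "mount" (4x4, takes a point from camera to tool coordinates, whose origin is the TCP and whose axes are the flange's). Camera axes: x right, y down, z forward; pixel columns grow to the right and rows downward; lengths in m; the calibration is good to about 2 mm. A picture is of the moment at which its call begins: read the wrist's pose just before it. camera_model takes no time and is no camera call.
- robot.hand_in(): hands the job in; it is judged then, once.
The state is a dict: "time": time; "qpos": joint angles; "qvel": joint speeds; "joint_efforts": joint torques, N m; "tool_pos": TCP position; "tool_rot": TCP orientation; "contact_force": force on the tool from outside, world axes, zero at the start; "torque": the same for the moment, N m; "opening": finger opening in m; "grip_force": force on a finger pad.
Only numpy, scipy, OpenCV 4.12 (cv2) and the standard library are available. Lean on these libraries where they do the work, as an engineer would, in place of code of your own. Each camera call takes 0.05 s, during which the arm holds its last target. There are 200 camera calls.

## Task

Lift the push-type grease gun out of its bench holder, line it up with the leaning grease nipple on the bearing block and press its coupler squarely down over the nipple until it snaps on. Then keep pushing gently along the nipple so that the gun's sprung nose is at least two thirds in, and finish while still gripping the gun and holding it pressed like that. Do not ram the nipple, and leave the tin, the hammer and the brass plate on the bench alone.

Things in the scene. Friction and masses are not known exactly. Their poses are not given: they have to be found in the camera images.
- gun: Push-type grease gun, 151 mm long, about 0.4 kg, hanging nose-down in the holder. Origin: centre of the underside of its flange (46 mm across, 6 mm thick) that rests on the holder; z runs along the gun to its end cap. z 6 to 86 mm: black square grip, 32 by 32 mm, flats facing its x and y; then a cap 26 mm across to z 96. Below the flange: sprung nose, z 0 to -55 mm (18 mm tube, then coupler).
- gun_grip (a point): Point on the gun's axis at mid grip, 56 mm above the flange underside, 111 mm from the coupler's mouth while the nose is out; axes as the gun's.
- coupler_mouth (a point): Centre of the open end of the coupler, a steel sleeve 30 mm across, 30 mm long, at the nose's end; on the gun's axis, z towards the end cap; moves with the nose. Bore 20 mm across, 25 mm deep, flat floor; four sprung jaws inside, 9 mm from the mouth, spread over the nipple's head (some 5 to 12 N) and snap in behind it.
- nose (a joint): How far the sprung nose is pushed into the gun: 0 m fully out, 0.014 m fully in. The spring pushes back 5 N at 0, then 1 N more per mm (19 N fully in). The jaws' resistance pushes the nose a few mm in before they snap; it then springs out again.
- nipple_tip (a point): Top centre of the grease nipple: steel ball head 16 mm across on a 10 mm stem over a 24 mm foot; stands 34 mm out of the housing. z points outward along its axis, leaning 0.42 rad (24 degrees) from vertical to the block's -x side. Snapped home, the coupler's mouth lies 25 mm below this point along -z, the head against the bore's floor.
- block: Grey cast bearing (plummer) block, bolted down: foot 60 (x) by 150 (y) by 20 mm, round housing 76 mm across and 56 mm wide about a 25 mm steel shaft 200 mm long lying along y at height 56 mm; housing top at 94 mm. Origin at the centre of its underside, z up. The nipple sits on top of the housing and leans to -x.
- holder: Dark steel block, fixed, 85 by 85 by 80 mm, with a 38 mm hole right through from above in which the gun hangs by its flange. Origin at the centre of its underside, z up.
- tin: Bystander: closed metal tin, 76 mm across, 85 mm high, origin under its centre.
- hammer: Bystander: hammer with wooden handle lying on the bench.
- brass_plate: Bystander: brass plate 100 by 200 by 12 mm lying on the bench.
Not all that is in view belongs to the job. What is meant by the gun is not orange or pink, and is the larger of those in its own colour.

How it is judged:
By the outcome, as a careful person would: the job done as asked, in the order asked, and still so for the second after the job is handed in, while the arm keeps its last pose, push and grip.
It also fails if it takes over 40 s, if anything falls off the work surface, if the arm or the gripper's body presses on something with over 40 N, if the wrist force passes 120 N, or if a joint passes its speed limit or range.

## Working session

There is one attempt and no reset: what is moved stays moved. The work goes in short steps, Python scripts to look and compute and a shell command to move; the robot and the scene stay as the last step left them, time stands still between calls to the robot, and variables do not carry over. Pictures are saved under pics/ and viewed, at most 10 in all, crops included, and the job is handed in when it is done.

```bash
mkdir -p pics; ls; python3 - <<'E'
from cell import robot
import cv2, numpy as np
print(robot.observe()); print(dir(robot), robot.nose_length)
for n in ("scene","top","wrist"):
    cv2.imwrite(f"pics/{n}0.png", cv2.cvtColor(robot.read_camera(n),cv2.COLOR_RGB2BGR)); print(n,robot.camera_model(n))
E
```

```text
pics
{'time': 0.0, 'qpos': array([-1.45803111e+00,  3.42732258e-01,  1.52504681e+00, -1.45626115e-06,
        1.27541348e+00, -1.45981718e-01]), 'qvel': array([ 0.00062653, -0.0006124 ,  0.0011567 , -0.00107703,  0.00088361,
        0.00023081]), 'joint_efforts': array([-1.96921355e-03, -4.31250679e+01, -2.44222748e+01,  7.15678465e-02,
        5.58438292e-02, -1.33903059e-04]), 'tool_pos': array([ 0.13431477, -0.50710007,  0.23402962]), 'tool_rot': array([-3.14000958e+00, -2.31348509e-04,  2.58747179e-01]), 'contact_force': array([-0.03393479,  0.3576386 , -0.2231636 ]), 'torque': array([-0.03087503,  0.05973322, -0.01539173]), 'grip_force': 0.0, 'opening': 0.09178813955931998}
['IKError', '__class__', '__delattr__', '__dict__', '__dir__', '__doc__', '__eq__', '__format__', '__ge__', '__getattribute__', '__getstate__', '__gt__', '__hash__', '__init__', '__init_subclass__', '__le__', '__lt__', '__module__', '__ne__', '__new__', '__reduce__', '__reduce_ex__', '__repr__', '__setattr__', '__sizeof__', '__str__', '__subclasshook__', '__weakref__', 'camera_model', 'hand_in', 'nose_length'
[... 468 characters left out ...]
.        ,   0.        ,   1.        ]]), 'position': array([0.4505174 , 0.05231403, 1.158658  ]), 'attitude': array([-3.02438340e+00, -2.05066783e-03, -1.54608595e+00])}
wrist {'camera_matrix': array([[297.10098564,   0.        , 317.79135552],
       [  0.        , 297.10098564, 202.1858491 ],
       [  0.        ,   0.        ,   1.        ]]), 'mount': array([[ 8.72702827e-05, -9.51520396e-01, -3.07585645e-01,
         8.38258206e-02],
       [ 9.99998873e-01,  5.44005519e-04, -1.39916205e-03,
         5.95070767e-04],
       [ 1.49865952e-03, -3.07585176e-01,  9.51519371e-01,
        -1.49912421e-01],
       [ 0.00000000e+00,  0.00000000e+00,  0.00000000e+00,
         1.00000000e+00]])}
```

View pics/scene0.png

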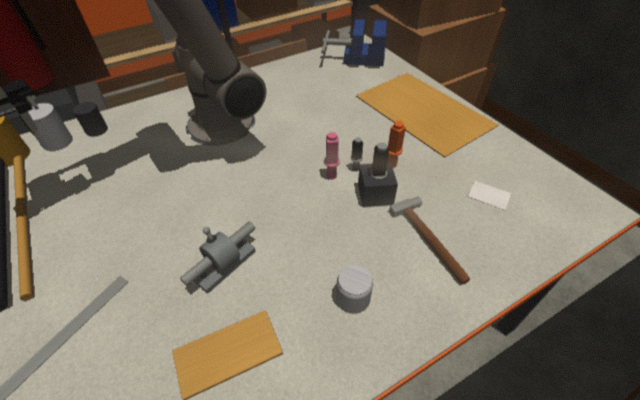

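View pics/top0.png

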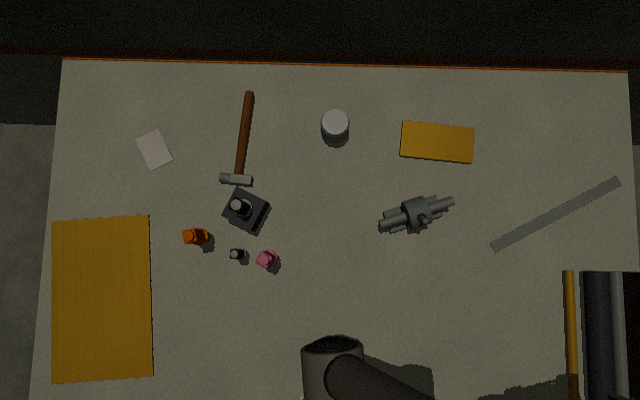

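```bash
cat > h.py <<'E'
import numpy as np, cv2
from scipy.spatial.transform import Rotation as Ro
from cell import robot
def cam(n, st=None):
    m=robot.camera_model(n); K=m["camera_matrix"]
    if n=="wrist":
        T=np.eye(4); T[:3,:3]=Ro.from_euler("xyz",st["tool_rot"]).as_matrix(); T[:3,3]=st["tool_pos"]
        T=T@m["mount"]; return K,T[:3,:3],T[:3,3]
    return K,Ro.from_euler("xyz",m["attitude"]).as_matrix(),np.array(m["position"])
def ray(c,uv):
    K,R,p=c; d=R@np.linalg.solve(K,[uv[0],uv[1],1]); return p,d/np.linalg.norm(d)
def onz(c,uv,z):
    p,d=ray(c,uv); return p+d*(z-p[2])/d[2]
def proj(c,X):
    K,R,p=c; q=K@(R.T@(np.array(X)-p)); return q[:2]/q[2]
def tri(*cu):
    A=np.zeros((3,3)); b=np.zeros(3)
    for c,uv in cu:
        p,d=ray(c,uv); M=np.eye(3)-np.outer(d,d); A+=M; b+=M@p
    X=np.linalg.solve(A,b); return X,[np.round(proj(c,X)-uv,1) for c,uv in cu]
def save(n,img,box=None,s=1):
    i=img if box is None else img[box[1]:box[3],box[0]:box[2]]
    cv2.imwrite(f"pics/{n}.png",cv2.cvtColor(cv2.resize(i,None,fx=s,fy=s,interpolation=cv2.INTER_CUBIC),cv2.COLOR_RGB2BGR))
E
python3 - <<'E'
from h import *
t,s=cam("top"),cam("scene")
print("R top",t[1].round(2).tolist())
print("gun cap",onz(t,(239,205),.176),tri((t,(239,205)),(s,(381,147))))
print("ball",tri((t,(424,217)),(s,(207,230))), onz(t,(424,217),.12))
print("shaft ends",onz(t,(381,226),.056),onz(t,(452,202),.056))
print("holder",[onz(t,u,.08) for u in ((238,187),(270,208),(252,233),(221,213))])
print("tin",onz(t,(335,118),.085),"hammer head",onz(t,(237,180),.02),"end",onz(t,(249,92),.02))
a=cv2.cvtColor(cv2.imread("pics/top0.png"),cv2.COLOR_BGR2RGB);b=cv2.cvtColor(cv2.imread("pics/scene0.png"),cv2.COLOR_BGR2RGB)
A=cv2.resize(a[170:250,200:300],None,fx=4,fy=4,interpolation=2);B=cv2.resize(a[170:250,365:465],None,fx=4,fy=4,interpolation=2)
C=cv2.resize(b[120:210,330:430],(400,280),interpolation=2);D=cv2.resize(b[215:295,170:270],(400,280),interpolation=2)
save("crops",np.vstack([np.hstack([A,B])[:320],np.hstack([C,D])]))
E
```

```text
R top [[0.02, -0.99, 0.12], [-1.0, -0.02, 0.0], [0.0, -0.12, -0.99]]
gun cap [0.53555496 0.24430751 0.176     ] (array([0.53800653, 0.24862531, 0.17049643]), [array([-1.4, -0.9]), array([-1.5,  0.2])])
ball (array([ 0.52226196, -0.19440776,  0.12083447]), [array([0.1, 0. ]), array([ 0.1, -0. ])]) [ 0.52238186 -0.19438359  0.12      ]
shaft ends [ 0.50094038 -0.09910421  0.056     ] [ 0.56741944 -0.28209402  0.056     ]
holder [array([0.58959234, 0.26777345, 0.08      ]), array([0.53821903, 0.18456513, 0.08      ]), array([0.47432489, 0.22718107, 0.08      ]), array([0.52252834, 0.30740288, 0.08      ])]
tin [0.77425558 0.0257438  0.085     ] hammer head [0.61618952 0.28334319 0.02      ] end [0.86136491 0.26210803 0.02      ]
```

View pics/crops.png

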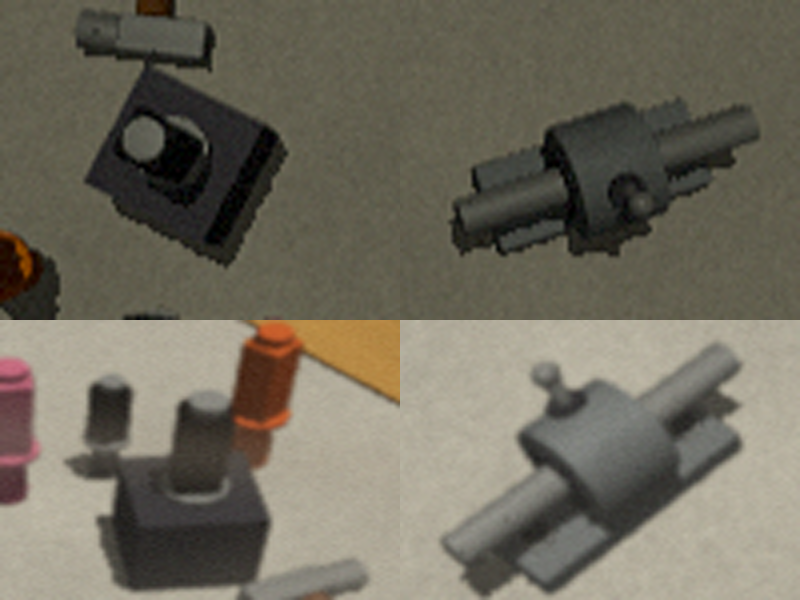

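The top picture shows the gun cap at about (236,204), in the holder centred near (245,210). It shows the nipple ball at (424,220) and the shaft ends at (381,226) and (452,202). The jog rows can't tilt the tool, so on the way I'll test what the arm does when I ask for a pose past its reach limit.

```bash
python3 -m jog '[[[1,0.04,0,-0.02,0],[1,0.08,0,-0.04,0],[1,0.12,0,-0.06,0],[1,0.16,0,-0.08,0],[1,0.2,0,-0.08,0]]]'; python3 -m jog '[[[1,0.04,0,0,0],[1,0.08,0,0,0],[1,0.12,0,0,0],[1,0.16,0,0,0],[1,0.2,0,0,0]]]';python3 -m jog '[[[1,0.04,0,0,0],[1,0.08,0,0,0],[1,0.12,0,0,0],[1,0.16,0,0,0],[1,0.2,0,0,0]]]'; python3 -m jog '[[[1,0.04,0,0,0],[1,0.08,0,0,0],[1,0.12,0,0,0],[1,0.16,0,0,0],[1,0.2,0,0,0]]]'; python3 -c "
from cell import robot
print(robot.observe()['qpos'])"
```

```text
time: 0.57
tool_pos: [0.3201, -0.459, 0.3169]
tool_rot: [3.137, -0.001, 0.258]
contact_force: [0.2, -1.5, 0.2]
opening: 0.0921
grip_force: 0.0
time: 0.98
tool_pos: [0.5136, -0.4065, 0.3134]
tool_rot: [-3.141, 0.0, 0.259]
contact_force: [0.2, -0.9, 0.3]
opening: 0.0918
grip_force: 0.0
time: 1.4
tool_pos: [0.6936, -0.3592, 0.3135]
tool_rot: [-3.14, 0.0, 0.262]
contact_force: [2.0, -1.1, 0.1]
opening: 0.0917
grip_force: 0.0
time: 1.82
tool_pos: [0.7646, -0.2951, 0.2805]
tool_rot: [3.122, -0.026, 0.259]
contact_force: [0.8, 0.2, 0.6]
opening: 0.0917
grip_force: 0.0
[-0.46266169  1.07466723  0.03684019  0.00281117  1.99805276  0.85037907]
```

```bash
python3 -m jog '[[[1,0.04,0,0,0],[1,0.08,0,0,0],[1,0.12,0,0,0],[1,0.16,0,0,0],[1,0.2,0,0,0]]]';python3 -m jog '[[[1,0.04,0,-0.04,0],[1,0.08,0,-0.08,0],[1,0.12,0,-0.1,0]]]'; python3 -c "
from cell import robot
print(robot.observe()['qpos'])"
```

```text
time: 2.23
tool_pos: [0.8107, -0.2339, 0.2459]
tool_rot: [3.107, -0.051, 0.259]
contact_force: [-0.5, -0.7, 0.0]
opening: 0.0915
grip_force: 0.0
time: 2.48
tool_pos: [0.8121, -0.1968, 0.2903]
tool_rot: [3.09, -0.082, 0.261]
contact_force: [-0.1, 0.8, 0.7]
opening: 0.0917
grip_force: 0.0
[-0.33045829  1.06441201  0.03609097  0.00346452  1.94455277  0.98255308]
```

```bash
cat >> h.py <<'E'
def to(P,yaw=None):
    st=robot.observe(); R=Ro.from_euler("xyz",st["tool_rot"]).as_matrix()
    d=R.T@(np.array(P)-st["tool_pos"]); zt=R[:,2]
    print("shift",d.round(4),"pos",st["tool_pos"].round(4),"rot",st["tool_rot"].round(3),"tilt vec",zt[:2].round(4),"x az",np.arctan2(R[1,0],R[0,0]).round(3),"q",st["qpos"].round(2))
E
python3 - <<'E'
from h import *
to((.535,.249,.29))
E
python3 -m jog '[[[1,-0.02,-0.03,0,-0.12],[1,-0.04,-0.06,0,-0.24],[1,-0.06,-0.1,0,-0.36],[1,-0.08,-0.13,0,-0.48],[1,-0.1,-0.16,0,-0.6]]]'
python3 - <<'E'
from h import *
to((.535,.249,.29))
E
```

```text
shift [-0.1521 -0.5009 -0.0378] pos [ 0.8121 -0.1968  0.2903] rot [ 3.09  -0.082  0.261] tilt vec [ 0.0922 -0.0282] x az 0.261 q [-0.33  1.06  0.04  0.    1.94  0.98]
time: 2.9
tool_pos: [0.7057, -0.0971, 0.2764]
tool_rot: [3.059, -0.05, 0.729]
contact_force: [0.8, 0.2, 1.1]
opening: 0.0914
grip_force: 0.0
shift [ 0.1038 -0.3699 -0.0389] pos [ 0.7057 -0.0971  0.2764] rot [ 3.059 -0.05   0.729] tilt vec [ 0.0919 -0.028 ] x az 0.729 q [-0.24  0.63  0.94 -0.01  1.48  0.6 ]
```

```bash
python3 -m jog '[[[1,0.01,-0.04,0,-0.12],[1,0.02,-0.08,-0.01,-0.24],[1,0.03,-0.12,-0.01,-0.36],[1,0.04,-0.15,-0.02,-0.48],[1,0.05,-0.19,-0.02,-0.6]]]'
python3 - <<'E'
from h import *
to((.535,.249,.29))
E
```

```text
time: 3.32
tool_pos: [0.618, 0.079, 0.2863]
tool_rot: [3.042, 0.003, 1.327]
contact_force: [0.4, 1.4, 1.8]
opening: 0.0919
grip_force: 0.0
shift [ 0.1449 -0.1206 -0.0162] pos [0.618  0.079  0.2863] rot [3.042e+00 3.000e-03 1.327e+00] tilt vec [ 0.0958 -0.0272] x az 1.327 q [ 0.02  0.44  1.23 -0.03  1.37  0.27]
```

```bash
python3 -m jog '[[[1,0.03,-0.02,0,-0.12],[1,0.055,-0.045,0,-0.24],[1,0.08,-0.07,0,-0.36],[1,0.11,-0.09,0,-0.48],[1,0.13,-0.11,0,-0.6]]]'
python3 -m jog '[[[1,0,0,0,-0.12],[1,0,0,0,-0.24],[1,0,0,0,-0.36],[1,0,0,0,-0.48],[1,0,0,0,-0.6]]]'
python3 -m jog '[[[1,0,0,0,0],[1,0,0,0,0]]]'
python3 - <<'E'
from h import *
to((.535,.249,.29)); st=robot.observe()
I=robot.read_camera("wrist"); save("w1",I)
c=cam("wrist",st); print([proj(c,p).round(0) for p in ((.535,.249,.176),(.535,.249,.08))])
E
```

```text
time: 3.73
tool_pos: [0.5429, 0.2336, 0.2738]
tool_rot: [3.063, 0.055, 1.927]
contact_force: [0.0, 0.3, -0.6]
opening: 0.0919
grip_force: 0.0
time: 4.15
tool_pos: [0.5438, 0.2314, 0.2738]
tool_rot: [3.109, 0.09, 2.527]
contact_force: [0.2, -1.2, 0.6]
opening: 0.0917
grip_force: 0.0
time: 4.32
tool_pos: [0.5439, 0.2312, 0.273]
tool_rot: [3.109, 0.089, 2.517]
contact_force: [0.1, -0.8, 1.0]
opening: 0.0919
grip_force: 0.0
shift [ 0.016   0.0099 -0.0182] pos [0.5439 0.2312 0.273 ] rot [3.109 0.089 2.517] tilt vec [ 0.0909 -0.0257] x az 2.517 q [ 0.3   0.4   1.34 -0.05  1.33 -0.64]
[array([325., 178.]), array([321., 151.])]
```

View pics/w1.png

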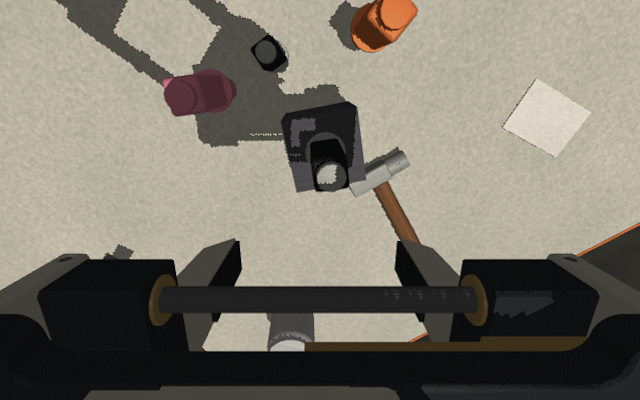

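The wrist picture shows the gun's cap at about (330,175), within 6 px of the prediction, and the holder slightly rotated. I'll crop to read the directions of the flats.

```bash
python3 - <<'E'
from h import *
I=cv2.cvtColor(cv2.imread("pics/w1.png"),cv2.COLOR_BGR2RGB)
J=np.clip(I.astype(float)**.6*9.,0,255).astype(np.uint8)
save("w1c",J,(270,90,380,200),5)
E
```

```text
(no output)
```

View pics/w1c.png

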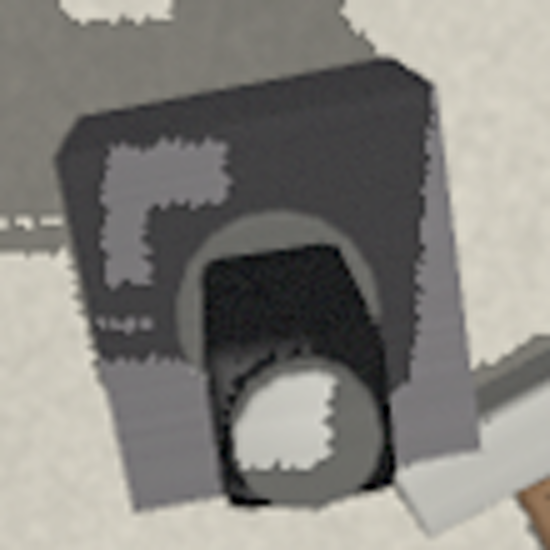

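```bash
python3 - <<'E'
from h import *
st=robot.observe();c=cam("wrist",st)
f=lambda u,v:(270+u/5,90+v/5)
P=onz(c,f(308,432),.176); print("cap",P)
for a,b,z in (((135,510),(480,450),.08),((100,360),(135,510),.08),((230,500),(388,485),.166),((205,265),(335,245),.086)):
    A,B=onz(c,f(*a),z),onz(c,f(*b),z); d=B-A; print(A.round(3),B.round(3),np.linalg.norm(d).round(3),np.degrees(np.arctan2(d[1],d[0])).round(1))
s,t=cam("scene"),cam("top"); print(tri((c,f(308,432)),(t,(236,204.5))))
R=Ro.from_euler("xyz",st["tool_rot"]).as_matrix(); print("y az",np.degrees(np.arctan2(R[1,1],R[0,1])))
# grasp: grasp pt = TCP-11mm z_tool at (cap, .138)
T=np.array([P[0],P[1],.139])+.011*R[:,2]; print(T); to(T); to(T-.1*R[:,2])
E
```

```text
cap [0.53692802 0.2539452  0.176     ]
[0.559 0.197 0.08 ] [0.595 0.273 0.08 ] 0.084 64.2
[0.524 0.213 0.08 ] [0.559 0.197 0.08 ] 0.038 -24.9
[0.542 0.234 0.166] [0.557 0.259 0.166] 0.028 59.5
[0.52  0.246 0.086] [0.533 0.272 0.086] 0.029 62.7
(array([0.53773187, 0.25282901, 0.17091668]), [array([-1. , -0.4]), array([-0.2, -0.3])])
y az 54.37978020944483
[0.53791925 0.25365982 0.12804847]
shift [0.0306 0.0103 0.1427] pos [0.5438 0.2312 0.2725] rot [3.11  0.088 2.517] tilt vec [ 0.0901 -0.0259] x az 2.517 q [ 0.3   0.4   1.34 -0.05  1.33 -0.64]
shift [0.0306 0.0103 0.0427] pos [0.5438 0.2312 0.2725] rot [3.11  0.088 2.517] tilt vec [ 0.0901 -0.0259] x az 2.517 q [ 0.3   0.4   1.34 -0.05  1.33 -0.64]
```

```bash
python3 -m jog '[[[1,0.02,0.007,0.02,-0.08],[1,0.031,0.01,0.04,-0.15],[1,0.031,0.01,0.06,-0.15],[1,0.031,0.01,0.06,-0.15]]]'
python3 - <<'E'
from h import *
to((.538,.2537,.128)); 
E
```

```text
time: 4.7
tool_pos: [0.5276, 0.2553, 0.2054]
tool_rot: [3.13, 0.086, 2.67]
contact_force: [-0.8, -0.2, 0.2]
opening: 0.0916
grip_force: 0.0
shift [-0.0033  0.0024  0.0781] pos [0.5276 0.2553 0.2054] rot [3.13  0.086 2.67 ] tilt vec [ 0.0818 -0.0288] x az 2.67 q [ 0.35  0.44  1.45 -0.06  1.18 -0.73]
```

```bash
python3 -m jog '[[[1,-0.003,0.0015,0.03,0],[1,-0.003,0.0015,0.055,0],[1,-0.003,0.0015,0.07,0],[1,-0.003,0.0015,0.077,0],[1,-0.003,0.0015,0.077,0]]]'
python3 -m jog '[[[0,0,0,0,0],[-0.3,0,0,0,0],[-0.5,0,0,0,0],[-0.8,0,0,0,0],[-1,0,0,0,0]]]' 50
python3 -m jog '[[[-1,0,0,0,0],[-1,0,0,0,0]]]' 50
python3 - <<'E'
from h import *
to((.538,.2537,.128)); 
E
```

```text
time: 5.12
tool_pos: [0.5396, 0.2531, 0.1319]
tool_rot: [3.127, 0.089, 2.67]
contact_force: [-0.4, -0.2, -0.1]
opening: 0.0918
grip_force: 0.0
time: 5.53
tool_pos: [0.5399, 0.2536, 0.1332]
tool_rot: [3.125, 0.091, 2.672]
contact_force: [0.6, -0.1, 0.4]
opening: 0.0629
grip_force: 0.0
time: 5.7
tool_pos: [0.5396, 0.2535, 0.1326]
tool_rot: [3.126, 0.09, 2.672]
contact_force: [-0.1, 0.1, 0.6]
opening: 0.0494
grip_force: 0.0
shift [ 0.0019 -0.0006  0.0044] pos [0.5396 0.2535 0.1326] rot [3.126 0.09  2.672] tilt vec [ 0.0877 -0.0267] x az 2.672 q [ 0.34  0.53  1.53 -0.06  1.01 -0.73]
```

```bash
python3 -m jog '[[[-1,0,0,0.003,0],[-1,0,0,0.003,0],[-1,0,0,0.003,0],[-1,0,0,0.003,0],[-1,0,0,0.003,0]]]' 50
python3 -m jog '[[[-1,0,0,0,0],[-1,0,0,0,0]]]' 50
python3 - <<'E'
from h import *
to((.538,.2537,.128)); 
E
```

```text
time: 6.12
tool_pos: [0.5396, 0.2532, 0.129]
tool_rot: [3.127, 0.09, 2.672]
contact_force: [-0.5, -0.4, -1.7]
opening: 0.0317
grip_force: 49.9
time: 6.28
tool_pos: [0.5396, 0.2533, 0.129]
tool_rot: [3.126, 0.09, 2.672]
contact_force: [-0.4, -0.6, -2.1]
opening: 0.0317
grip_force: 49.9
shift [ 0.0017 -0.0004  0.0008] pos [0.5396 0.2533 0.129 ] rot [3.126 0.09  2.672] tilt vec [ 0.0867 -0.0269] x az 2.672 q [ 0.34  0.54  1.53 -0.06  1.01 -0.73]
```

```bash
echo 'RG=Ro.from_euler("xyz",[3.126,.09,2.672]).as_matrix(); TG=np.array([.5396,.2533,.129])' >> h.py
python3 -m jog '[[[-1,-0.002,0,-0.02,0],[-1,-0.005,0.001,-0.05,0],[-1,-0.008,0.0015,-0.085,0],[-1,-0.011,0.002,-0.12,0],[-1,-0.011,0.002,-0.12,0]]]' 50
python3 - <<'E'
from h import *
save("s1",robot.read_camera("scene"),(280,60,480,210),4)
to((.77,.28,.33)); to((.95,.346,.40))
E
```

```text
time: 6.7
tool_pos: [0.5429, 0.2546, 0.2577]
tool_rot: [3.116, 0.099, 2.671]
contact_force: [1.1, 1.5, -1.9]
opening: 0.0316
grip_force: 49.9
shift [-0.1982  0.1276 -0.0545] pos [0.5418 0.2542 0.254 ] rot [3.119 0.096 2.671] tilt vec [ 0.0954 -0.0236] x az 2.671 q [ 0.34  0.42  1.35 -0.06  1.29 -0.75]
shift [-0.3348  0.2693 -0.1085] pos [0.5418 0.2542 0.254 ] rot [3.119 0.096 2.671] tilt vec [ 0.0954 -0.0236] x az 2.671 q [ 0.34  0.42  1.35 -0.06  1.29 -0.75]
```

View pics/s1.png

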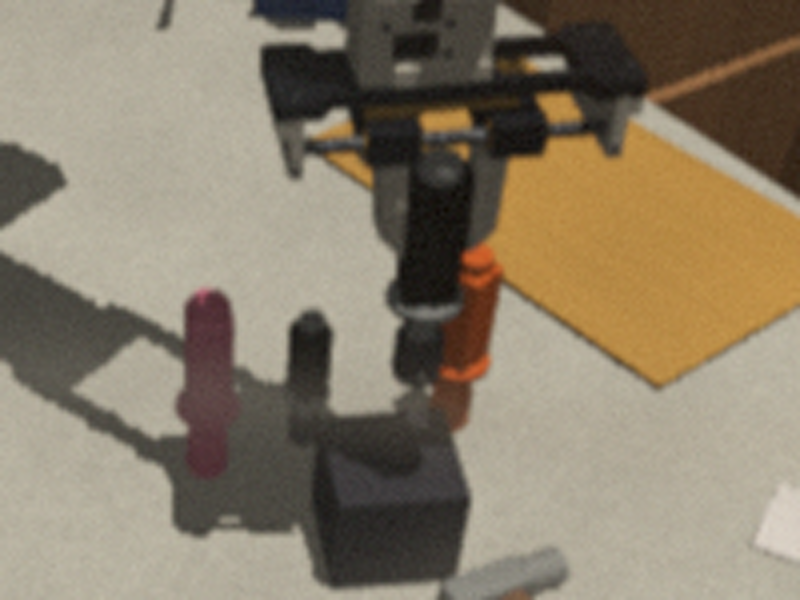

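The gun is out of the holder, held upright in the fingers. Next I'll carry it outward at azimuth 20° and use the reach limit to tilt it.

```bash
python3 -m jog '[[[-1,-0.033,0.021,-0.009,0],[-1,-0.066,0.042,-0.018,0],[-1,-0.1,0.064,-0.027,0],[-1,-0.133,0.085,-0.036,0],[-1,-0.165,0.106,-0.045,0]]]' 50
python3 -m jog '[[[-1,-0.03,0.025,-0.01,0],[-1,-0.055,0.05,-0.02,0],[-1,-0.085,0.075,-0.03,0],[-1,-0.11,0.1,-0.04,0],[-1,-0.14,0.125,-0.05,0]]]' 50
python3 -m jog '[[[-1,-0.03,0.025,-0.01,0],[-1,-0.055,0.05,-0.02,0],[-1,-0.085,0.075,-0.03,0],[-1,-0.11,0.1,-0.04,0],[-1,-0.14,0.125,-0.05,0]]]' 50
python3 - <<'E'
from h import *
to((1.1,.4,.3))
E
```

```text
time: 7.17
tool_pos: [0.7213, 0.2734, 0.3056]
tool_rot: [3.128, 0.088, 2.671]
contact_force: [0.9, 0.3, -3.2]
opening: 0.0321
grip_force: 49.9
time: 7.58
tool_pos: [0.7767, 0.2825, 0.3089]
tool_rot: [3.108, 0.106, 2.672]
contact_force: [1.3, -0.4, -3.4]
opening: 0.0319
grip_force: 50.0
time: 8.0
tool_pos: [0.7925, 0.2784, 0.3109]
tool_rot: [3.078, 0.136, 2.67]
contact_force: [-0.2, 0.4, -3.5]
opening: 0.032
grip_force: 50.0
shift [-0.2153  0.2449  0.0562] pos [0.7925 0.2784 0.3109] rot [3.078 0.136 2.67 ] tilt vec [ 0.1496 -0.0047] x az 2.67 q [ 0.26  1.04  0.04 -0.05  1.92 -0.86]
```

```bash
for i in 1 2 3; do python3 -m jog '[[[-1,-0.025,0.03,0.005,0],[-1,-0.05,0.06,0.01,0],[-1,-0.075,0.09,0.015,0],[-1,-0.1,0.12,0.02,0],[-1,-0.125,0.15,0.025,0]]]' 50; done
python3 - <<'E'
from h import *
to((1.1,.45,.3))
E
```

```text
time: 8.42
tool_pos: [0.8194, 0.2943, 0.2663]
tool_rot: [3.055, 0.157, 2.669]
contact_force: [0.9, 0.9, -4.0]
opening: 0.0317
grip_force: 50.0
time: 8.83
tool_pos: [0.841, 0.3076, 0.2323]
tool_rot: [3.029, 0.181, 2.666]
contact_force: [0.4, 0.3, -3.5]
opening: 0.0316
grip_force: 50.0
time: 9.25
tool_pos: [0.8589, 0.3191, 0.2055]
tool_rot: [3.003, 0.204, 2.663]
contact_force: [-0.9, -0.3, -3.5]
opening: 0.0316
grip_force: 50.0
shift [-0.1697  0.2336 -0.0294] pos [0.8589 0.3191 0.2055] rot [3.003 0.204 2.663] tilt vec [0.2419 0.0301] x az 2.663 q [ 0.29  1.18  0.04 -0.04  1.68 -0.83]
```

```bash
for i in 1 2; do python3 -m jog '[[[-1,-0.021,0.028,-0.017,0],[-1,-0.042,0.056,-0.034,0],[-1,-0.063,0.084,-0.051,0],[-1,-0.084,0.112,-0.068,0],[-1,-0.105,0.14,-0.085,0]]]' 50; done
python3 - <<'E'
from h import *
to((1.1,.45,.3))
E
```

```text
time: 9.67
tool_pos: [0.8502, 0.3299, 0.2501]
tool_rot: [2.975, 0.229, 2.659]
contact_force: [-0.6, 0.3, -3.2]
opening: 0.0315
grip_force: 50.0
time: 10.08
tool_pos: [0.8409, 0.3384, 0.2883]
tool_rot: [2.949, 0.25, 2.655]
contact_force: [-0.4, 0.1, -3.4]
opening: 0.0315
grip_force: 50.0
shift [-0.1743  0.2095  0.0738] pos [0.8409 0.3384 0.2883] rot [2.949 0.25  2.655] tilt vec [0.3036 0.0555] x az 2.655 q [ 0.31  1.08  0.04 -0.04  1.71 -0.81]
```

```bash
for i in 1 2 3 4; do python3 -m jog '[[[-1,-0.023,0.028,-0.004,0],[-1,-0.046,0.056,-0.008,0],[-1,-0.069,0.084,-0.012,0],[-1,-0.092,0.112,-0.016,0],[-1,-0.115,0.14,-0.02,0]]]' 50; done
cat >> h.py <<'E'
def gun():
    st=robot.observe(); R=Ro.from_euler("xyz",st["tool_rot"]).as_matrix(); a=R@RG.T[:,2]
    g=st["tool_pos"]+R@RG.T@(np.array([.5375,.2537,.080])-TG)
    print("gun axis",a.round(4),"tilt",np.arccos(a[2]).round(4),"az",np.degrees(np.arctan2(a[1],a[0])).round(1),"flange",g.round(4)); return R,a,g
E
python3 - <<'E'
from h import *
to((1.1,.45,.3)); gun()
E
```

```text
time: 10.5
tool_pos: [0.8489, 0.3455, 0.2903]
tool_rot: [2.923, 0.271, 2.651]
contact_force: [-1.4, 0.8, -3.8]
opening: 0.0319
grip_force: 50.0
time: 10.92
tool_pos: [0.8553, 0.3521, 0.299]
tool_rot: [2.894, 0.294, 2.645]
contact_force: [-0.5, 0.4, -4.0]
opening: 0.0316
grip_force: 50.0
time: 11.33
tool_pos: [0.8604, 0.358, 0.3096]
tool_rot: [2.866, 0.316, 2.639]
contact_force: [-0.7, -0.2, -4.2]
opening: 0.0319
grip_force: 50.0
time: 11.75
tool_pos: [0.8644, 0.3632, 0.3229]
tool_rot: [2.837, 0.338, 2.632]
contact_force: [0.3, 0.9, -3.9]
opening: 0.0314
grip_force: 50.0
shift [-0.1465  0.1592  0.1294] pos [0.8644 0.3632 0.3229] rot [2.837 0.338 2.632] tilt vec [0.4222 0.1074] x az 2.632 q [ 0.33  1.06  0.04 -0.03  1.59 -0.79]
gun axis [-0.3405 -0.1346  0.9306] tilt 0.3749 az -158.4 flange [0.8791 0.3702 0.2767]
```

```bash
python3 -m jog '[[[-1,-0.024,0.027,0.004,0],[-1,-0.048,0.054,0.008,0],[-1,-0.072,0.081,0.012,0],[-1,-0.096,0.108,0.016,0],[-1,-0.12,0.135,0.02,0]]]' 50;python3 -m jog '[[[-1,-0.024,0.027,0.004,0]]]' 50
python3 - <<'E'
from h import *
gun()
t,s=cam("top"),cam("scene")
B=tri((t,(424,220.7)),(s,(206.5,231))); print("ball",B)
a,b=onz(t,(380.5,226),.056),onz(t,(453,200.5),.056); d=(b-a)
print(a,b,np.linalg.norm(d),np.degrees(np.arctan2(d[1],d[0]))+90, (a+b)/2)
# wrist view pose: TCP above nipple
u=np.array([-.408*np.cos(np.radians(20)),-.408*np.sin(np.radians(20)),.913]); print(u)
E
```

```text
time: 12.17
tool_pos: [0.8789, 0.3663, 0.3163]
tool_rot: [2.809, 0.358, 2.625]
contact_force: [0.5, 0.1, -3.7]
opening: 0.0318
grip_force: 50.0
time: 12.25
tool_pos: [0.886, 0.3687, 0.3177]
tool_rot: [2.789, 0.373, 2.619]
contact_force: [0.1, -0.8, -4.1]
opening: 0.0319
grip_force: 50.0
gun axis [-0.3886 -0.156   0.9081] tilt 0.432 az -158.1 flange [0.9031 0.3768 0.2724]
ball (array([ 0.51419205, -0.19638505,  0.10939222]), [array([-0.2, -0.1]), array([-0.2,  0. ])])
[ 0.50090854 -0.09782062  0.056     ] [ 0.5713833  -0.28472237  0.056     ] 0.199747231025278 20.659878452594285 [ 0.53614592 -0.1912715   0.056     ]
[-0.38339459 -0.13954422  0.913     ]
```

```bash
cat >> h.py <<'E'
def hover(N,u,h):
    R,a,g=gun(); st=robot.observe()
    m=g-.055*a; P=st["tool_pos"]+(N+h*u-m); print("mouth",m.round(4),"goal TCP",P.round(4)); to(P); return P
U=np.array([-.382,-.144,.913]); N0=np.array([.509,-.2017,.1217])
E
python3 - <<'E'
from h import *
t,s=cam("top"),cam("scene")
b=np.array([.536,-.191,.056])+.064*U
print(b,proj(t,b),proj(s,b), "want 424,220.7; 206.5,231")
hover(N0,U,.06)
E
```

```text
[ 0.511552 -0.200216  0.114432] [425.86602488 221.6486347 ] [203.64232177 229.51299794] want 424,220.7; 206.5,231
gun axis [-0.3886 -0.156   0.9081] tilt 0.432 az -158.1 flange [0.9031 0.3768 0.2724]
mouth [0.9245 0.3854 0.2225] goal TCP [ 0.4476 -0.227   0.2717]
shift [ 0.0936 -0.6942 -0.2417] pos [0.886  0.3687 0.3177] rot [2.789 0.373 2.619] tilt vec [0.4686 0.1284] x az 2.619 q [ 0.32  1.08  0.04 -0.03  1.52 -0.8 ]
```

```bash
for i in 1 2 3; do python3 -m jog '[[[-1,0.005,-0.037,-0.013,0],[-1,0.01,-0.074,-0.026,0],[-1,0.015,-0.111,-0.039,0],[-1,0.02,-0.148,-0.052,0],[-1,0.025,-0.185,-0.065,0]]]' 50;done
python3 - <<'E'
from h import *
hover(N0,U,.06)
E
```

```text
time: 12.67
tool_pos: [0.7983, 0.2498, 0.3093]
tool_rot: [2.788, 0.374, 2.62]
contact_force: [1.6, -1.0, -2.9]
opening: 0.0318
grip_force: 50.0
time: 13.08
tool_pos: [0.6813, 0.0902, 0.2983]
tool_rot: [2.788, 0.375, 2.619]
contact_force: [0.8, -0.3, -4.5]
opening: 0.0317
grip_force: 50.0
time: 13.5
tool_pos: [0.5645, -0.0684, 0.2865]
tool_rot: [2.788, 0.376, 2.619]
contact_force: [0.8, -0.5, -3.8]
opening: 0.0319
grip_force: 50.0
gun axis [-0.3911 -0.1556  0.9071] tilt 0.4344 az -158.3 flange [ 0.5817 -0.0604  0.2413]
mouth [ 0.6032 -0.0519  0.1914] goal TCP [ 0.4474 -0.2269  0.2716]
shift [ 0.0264 -0.1856 -0.0624] pos [ 0.5645 -0.0684  0.2865] rot [2.788 0.376 2.619] tilt vec [0.4711 0.128 ] x az 2.619 q [-0.43  0.16  1.74  0.42  0.88 -1.75]
```

```bash
python3 -m jog '[[[-1,0.005,-0.035,-0.012,0],[-1,0.01,-0.07,-0.024,0],[-1,0.015,-0.105,-0.036,0],[-1,0.02,-0.135,-0.046,0],[-1,0.02,-0.155,-0.052,0]]]' 50;python3 -m jog '[[[-1,0,0,0,0],[-1,0,0,0,0]]]' 50
python3 - <<'E'
from h import *
st=robot.observe(); I=robot.read_camera("scene"); J=robot.read_camera("top"); W=robot.read_camera("wrist")
np.savez("v1",I=I,J=J,W=W,p=st["tool_pos"],r=st["tool_rot"])
hover(N0,U,.06); R,a,g=gun(); m=g-.055*a
for n in("scene","top"): 
    c=cam(n); print(n,"mouth",proj(c,m),"flange",proj(c,g),"cap",proj(c,g+.096*a),"ball",proj(c,N0-.008*U))
print("wrist ball",proj(cam("wrist",st),N0-.008*U))
A=cv2.resize(I[100:260,140:300],(480,480),interpolation=2)
B=W[:, :]; B=cv2.resize(B,(320,200)); C=cv2.resize(J[170:250,380:484],(320,246),interpolation=2)
z=np.zeros((480,320,3),np.uint8); z[:200]=B; z[210:456]=C
save("v1",np.hstack([A,z]))
E
```

```text
time: 13.92
tool_pos: [0.4676, -0.2026, 0.2743]
tool_rot: [2.79, 0.375, 2.618]
contact_force: [-0.1, -0.5, -3.3]
opening: 0.0318
grip_force: 50.0
time: 14.08
tool_pos: [0.4692, -0.2019, 0.2745]
tool_rot: [2.789, 0.375, 2.616]
contact_force: [0.2, 0.7, -4.0]
opening: 0.0317
grip_force: 50.0
gun axis [-0.3901 -0.1565  0.9074] tilt 0.4338 az -158.1 flange [ 0.4871 -0.1917  0.2291]
mouth [ 0.5086 -0.1831  0.1792] goal TCP [ 0.4475 -0.227   0.2716]
shift [ 0.0065 -0.0328 -0.0117] pos [ 0.47   -0.1998  0.2744] rot [2.788 0.375 2.62 ] tilt vec [0.4701 0.1289] x az 2.62 q [-0.83  0.12  1.82  0.53  1.02 -2.19]
gun axis [-0.3901 -0.1565  0.9074] tilt 0.4338 az -158.1 flange [ 0.4871 -0.1917  0.2291]
scene mouth [203.51948881 206.23231507] flange [189.88442153 184.72369233] cap [163.54495082 143.17452155] ball [203.57524343 229.74217913]
top mouth [425.23376986 221.27596065] flange [434.78875075 230.07008177] cap [454.31791183 248.04414259] ball [425.99806856 221.44571264]
wrist ball [284.89963827 164.80377818]
```

View pics/v1.png

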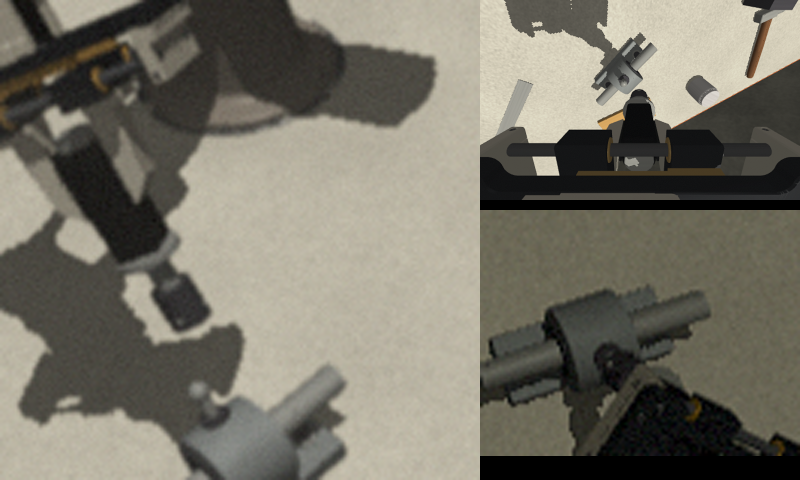

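The scene view has the coupler mouth at (204,207) against a predicted (203.5,206.2), so my gun model holds. The ball is at (206.3,230), about 2.7 px to the right of my estimate. I'll zoom in on the nipple in the wrist and scene views for the ball and foot.

```bash
python3 - <<'E'
from h import *
v=np.load("v1.npz"); W,I=v["W"],v["I"]
save("v2",np.hstack([cv2.resize(W[135:195,255:315],(480,480),interpolation=2),cv2.resize(I[215:255,190:230][:, :26],(312,480),interpolation=2)]))
c=cam("wrist",{"tool_pos":v["p"],"tool_rot":v["r"]}); s=cam("scene")
for k in (0,8,34): print(k,"wrist crop",(proj(c,N0-k/1000*U)-(255,135))*8,"scene crop",(proj(s,N0-k/1000*U)-(190,215))*12+(480,0))
E
```

```text
0 wrist crop [234.81384736 255.89456839] scene crop [621.55407883 143.54842439]
8 wrist crop [239.19710617 238.43022544] scene crop [642.90292122 176.90614951]
34 wrist crop [252.12420548 186.92441543] scene crop [710.86316421 283.09453499]
```

View pics/v2.png

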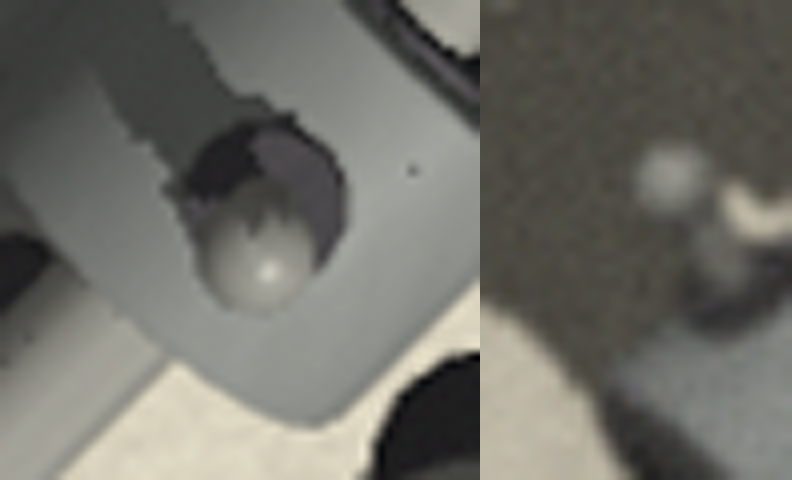

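```bash
python3 - <<'E'
from h import *
v=np.load("v1.npz")
c=cam("wrist",{"tool_pos":v["p"],"tool_rot":v["r"]}); s=cam("scene"); t=cam("top")
cc=(c,(287.25,166.6));ss=(s,(206,229.75));tt=(t,(424,220.7))
print(tri(cc,ss,tt),tri(cc,ss))
b=tri(cc,ss)[0]
f=tri((c,(255+266/8,135+203/8)),(s,(190+(735-480)/12,215+262/12)))
print("foot",f,"axis",(b-f[0])/np.linalg.norm(b-f[0]),np.linalg.norm(b-f[0]))
E
```

```text
(array([ 0.51453851, -0.19702864,  0.1145286 ]), [array([ 1.6, -1.7]), array([-0.5,  0.1]), array([ 0.6, -0.3])]) (array([ 0.51520053, -0.19768828,  0.11499612]), [array([ 1.4, -0.7]), array([-0.8,  0.3])])
foot (array([ 0.5228601 , -0.19379604,  0.09474483]), [array([ 1.8, -0.9]), array([-1. ,  0.4])]) axis [-0.34818617 -0.17693185  0.92057673] 0.021998480550071364
```

```bash
sed -i 's/N0=np.array.*/N0=np.array([.5116,-.1985,.1218])/' h.py; python3 - <<'E'
from h import *
hover(N0,U,.02)
E
```

```text
gun axis [-0.3901 -0.1565  0.9074] tilt 0.4338 az -158.1 flange [ 0.4871 -0.1917  0.2291]
mouth [ 0.5086 -0.1831  0.1792] goal TCP [ 0.4653 -0.2181  0.2352]
shift [ 0.0096 -0.0303  0.0297] pos [ 0.47   -0.1998  0.2744] rot [2.788 0.375 2.62 ] tilt vec [0.4701 0.1289] x az 2.62 q [-0.83  0.12  1.82  0.53  1.02 -2.19]
```

```bash
python3 -m jog '[[[-1,0.005,-0.015,0,0],[-1,0.01,-0.03,0,0],[-1,0.01,-0.03,0.015,0],[-1,0.01,-0.03,0.03,0],[-1,0.01,-0.03,0.03,0]]]' 60;python3 -m jog '[[[-1,0,0,0,0],[-1,0,0,0,0]]]' 60
python3 - <<'E'
from h import *
st=robot.observe(); I=robot.read_camera("scene"); W=robot.read_camera("wrist")
np.savez("v3",I=I,W=W,p=st["tool_pos"],r=st["tool_rot"])
hover(N0,U,.02); R,a,g=gun(); c=cam("wrist",st); s=cam("scene")
save("v3",np.hstack([cv2.resize(W[140:200,265:325],(400,400),interpolation=2),cv2.resize(I[180:250,170:240],(400,400),interpolation=2)]))
for n,p in (("mouth",g-.055*a),("couplertop",g-.025*a),("flange",g),("ball",N0-.008*U),("foot",N0-.034*U)):
    print(n,"wrist crop",((proj(c,p)-(265,140))*400/60).round(0),"scene crop",((proj(s,p)-(170,180))*400/70+(400,0)).round(0))
E
```

```text
time: 14.65
tool_pos: [0.4651, -0.2163, 0.2325]
tool_rot: [2.787, 0.371, 2.62]
contact_force: [-0.1, 1.0, -3.3]
opening: 0.0316
grip_force: 60.0
time: 14.82
tool_pos: [0.4654, -0.2177, 0.2352]
tool_rot: [2.788, 0.375, 2.62]
contact_force: [0.0, -1.1, -3.7]
opening: 0.0316
grip_force: 60.0
gun axis [-0.3908 -0.1557  0.9072] tilt 0.4342 az -158.3 flange [ 0.4825 -0.2101  0.1902]
mouth [ 0.504  -0.2015  0.1403] goal TCP [ 0.4653 -0.218   0.2352]
shift [0.0002 0.     0.0003] pos [ 0.4653 -0.2181  0.2355] rot [2.788 0.376 2.62 ] tilt vec [0.4708 0.1282] x az 2.62 q [-0.87  0.17  1.87  0.58  0.95 -2.29]
gun axis [-0.3908 -0.1557  0.9072] tilt 0.4342 az -158.3 flange [ 0.4825 -0.2101  0.1902]
mouth wrist crop [334. 348.] scene crop [566. 229.]
couplertop wrist crop [337. 439.] scene crop [525. 166.]
flange wrist crop [339. 533.] scene crop [489. 113.]
ball wrist crop [330. 276.] scene crop [602. 285.]
foot wrist crop [326. 222.] scene crop [634. 336.]
```

View pics/v3.png

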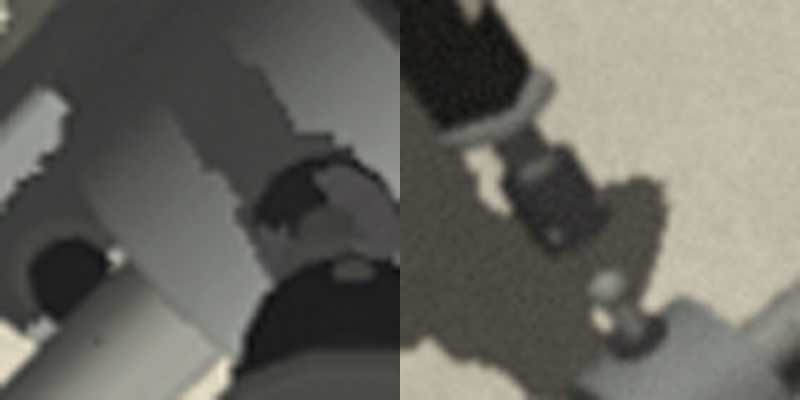

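```bash
python3 - <<'E'
from h import *
from scipy.ndimage import map_coordinates as mc
v=np.load("v3.npz"); W=v["W"].mean(2); I=v["I"].mean(2)
for r in (184,187,190,193): print(r,list(range(295,346,50)),W[r,295:346].astype(int).tolist())
c=cam("wrist",{"tool_pos":v["p"],"tool_rot":v["r"]}); s=cam("scene")
R,a,g=gun()
def prof(img,c,P,ax,n,L=11):
    p0,p1=proj(c,P),proj(c,P+.001*ax); d=(p1-p0)/np.linalg.norm(p1-p0); q=np.array([-d[1],d[0]])
    k=np.arange(-L,L+.1,.5); xy=p0[:,None]+q[:,None]*k
    print(n,p0.round(1),"perp",q.round(2),mc(img,[xy[1],xy[0]],order=1).astype(int).tolist())
for k in (30,35,40,45,50): prof(I,s,g-k/1000*a,a,f"coupler {k}")
prof(I,s,N0-.008*U,a,"ball"); prof(I,s,N0-.006*U,a,"ball-"); prof(I,s,N0-.010*U,a,"ball+")
E
```

```text
184 [295, 345] [129, 131, 131, 133, 134, 136, 139, 141, 140, 83, 29, 25, 30, 29, 31, 31, 31, 31, 29, 29, 31, 30, 31, 29, 30, 30, 31, 31, 30, 31, 30, 32, 30, 32, 27, 22, 74, 134, 143, 140, 138, 135, 134, 149, 184, 207, 208, 204, 203, 206, 203]
187 [295, 345] [133, 134, 136, 138, 139, 142, 146, 119, 59, 24, 31, 28, 28, 29, 31, 30, 29, 30, 30, 30, 31, 31, 32, 32, 32, 31, 31, 30, 31, 30, 31, 29, 29, 31, 31, 31, 28, 65, 114, 138, 160, 197, 204, 200, 197, 197, 199, 199, 195, 193, 195]
190 [295, 345] [143, 133, 137, 141, 145, 151, 92, 30, 28, 28, 30, 31, 29, 29, 30, 29, 29, 29, 31, 32, 33, 33, 35, 34, 32, 32, 31, 31, 31, 29, 29, 30, 33, 32, 29, 32, 33, 33, 25, 101, 187, 207, 206, 202, 201, 205, 205, 198, 191, 197, 206]
193 [295, 345] [158, 151, 149, 165, 152, 120, 61, 24, 29, 29, 28, 30, 36, 43, 52, 59, 65, 66, 66, 66, 65, 66, 66, 66, 67, 66, 66, 65, 66, 66, 61, 54, 43, 39, 33, 31, 36, 35, 34, 58, 179, 202, 208, 208, 201, 196, 199, 204, 207, 202, 200]
gun axis [-0.3908 -0.1557  0.9072] tilt 0.4342 az -158.3 flange [ 0.4825 -0.2101  0.1902]
coupler 30 [193. 211.] perp [ 0.84 -0.55] [71, 75, 
[... 1104 characters left out ...]
8]
ball [205.4 229.9] perp [ 0.84 -0.55] [73, 72, 72, 74, 75, 75, 74, 73, 75, 75, 75, 74, 73, 73, 72, 78, 86, 95, 106, 116, 124, 131, 136, 139, 138, 135, 129, 120, 111, 100, 88, 80, 76, 74, 73, 72, 71, 72, 73, 74, 74, 82, 92, 104, 118]
ball- [204.9 229.2] perp [ 0.84 -0.55] [72, 72, 73, 72, 73, 73, 73, 74, 77, 76, 75, 75, 75, 75, 75, 77, 86, 97, 109, 121, 129, 134, 141, 144, 141, 137, 131, 124, 109, 98, 89, 81, 75, 74, 74, 73, 72, 71, 72, 70, 71, 74, 79, 82, 87]
ball+ [205.8 230.6] perp [ 0.84 -0.55] [72, 72, 71, 72, 73, 74, 75, 74, 74, 75, 75, 74, 73, 71, 76, 81, 86, 89, 99, 107, 115, 121, 126, 128, 126, 123, 118, 113, 106, 95, 85, 79, 74, 73, 73, 73, 74, 75, 78, 78, 89, 101, 115, 137, 155]
```

```bash
python3 - <<'E'
from h import *
v=np.load("v3.npz"); W=v["W"].astype(int)
for r in (171,173,175,177): print(r,W[r,298:334].mean(1).astype(int).tolist())
c=cam("wrist",{"tool_pos":v["p"],"tool_rot":v["r"]}); s=cam("scene")
R,a,g=gun(); m=g-.055*a; b=N0-.008*U
for n,e in (("x",R[:,0]),("y",R[:,1])):
    d=(proj(s,m+.001*e)-proj(s,m)); print(n,"scene perp per mm",d@[.84,-.55],"wrist per mm",proj(c,m+.001*e)-proj(c,m),proj(c,b+.001*e)-proj(c,b))
print(proj(c,b),proj(c,m), proj(c,b+.008*U))
E
```

```text
171 [115, 119, 81, 64, 59, 38, 32, 35, 34, 34, 35, 36, 38, 43, 51, 57, 57, 62, 66, 72, 73, 74, 74, 76, 77, 77, 55, 138, 157, 156, 156, 156, 155, 155, 155, 156]
173 [117, 120, 97, 70, 57, 46, 49, 38, 31, 48, 38, 41, 58, 62, 63, 63, 62, 61, 61, 59, 70, 76, 76, 75, 76, 77, 75, 143, 160, 158, 157, 155, 155, 153, 154, 154]
175 [119, 120, 123, 128, 81, 64, 73, 77, 74, 76, 56, 52, 61, 65, 64, 66, 65, 66, 65, 65, 66, 67, 74, 78, 78, 75, 75, 144, 159, 156, 155, 154, 153, 152, 151, 151]
177 [121, 124, 125, 128, 133, 92, 70, 72, 74, 70, 64, 66, 69, 70, 71, 71, 71, 67, 64, 61, 73, 81, 78, 78, 78, 78, 84, 146, 159, 155, 153, 151, 151, 151, 150, 149]
gun axis [-0.3908 -0.1557  0.9072] tilt 0.4342 az -158.3 flange [ 0.4825 -0.2101  0.1902]
x scene perp per mm 0.23737211638487793 wrist per mm [-0.00349646 -1.08706474] [-0.00389238 -1.00098439]
y scene perp per mm 0.4239564591808457 wrist per mm [ 1.12880295e+00 -1.05057565e-03] [ 1.02766912e+00 -8.84466533e-04]
[314.47545034 181.44090488] [315.14175073 192.16758606] [314.66708018 184.23345238]
```

```bash
python3 - <<'E'
from h import *
R,a,g=gun(); print("per mm push", R.T@(-U), "gun axis in tool",R.T@(-a)); print(robot.observe()["contact_force"])
E
```

```text
gun axis [-0.3908 -0.1557  0.9072] tilt 0.4342 az -158.3 flange [ 0.4825 -0.2101  0.1902]
per mm push [ 0.09365059 -0.03078929  0.99524398] gun axis in tool [ 0.08987855 -0.01552892  0.99583166]
[ 0.36197357 -1.13252077 -3.98640924]
```

```bash
python3 -m jog '[[[-1,0.0012,-0.0012,0,0],[-1,0.0024,-0.0025,0,0],[-1,0.0029,-0.0026,0.005,0],[-1,0.0033,-0.0028,0.01,0],[-1,0.0033,-0.0028,0.01,0]]]' 60
python3 - <<'E'
from h import *
from scipy.ndimage import map_coordinates as mc
st=robot.observe(); I=robot.read_camera("scene").mean(2); W0=robot.read_camera("wrist"); W=W0.mean(2); np.savez("v4",W=W0,I=I)
R,a,g=gun(); m=g-.055*a; s=cam("scene"); c=cam("wrist",st); b=N0-.008*U
print("model mouth-N in tool mm",(R.T@(m-N0)*1e3).round(1))
def prof(img,c,P,ax,n,L=11):
    p0,p1=proj(c,P),proj(c,P+.001*ax); d=(p1-p0)/np.linalg.norm(p1-p0); q=np.array([-d[1],d[0]])
    k=np.arange(-L,L+.1,.5); xy=p0[:,None]+q[:,None]*k
    print(n,p0.round(1),mc(img,[xy[1],xy[0]],order=1).astype(int).tolist())
for k in (30,35,40,45): prof(I,s,g-k/1000*a,a,f"coupler {k}")
prof(I,s,b,a,"ball")
print(proj(c,m),proj(c,b))
for r in (177,180,184,187,190): print(r,W[r,295:346].astype(int).tolist())
print("col",W[165:195,316].astype(int).tolist())
E
```

```text
time: 15.33
tool_pos: [0.4658, -0.2174, 0.2226]
tool_rot: [2.787, 0.372, 2.618]
contact_force: [0.0, -0.2, -3.9]
opening: 0.0321
grip_force: 60.0
gun axis [-0.3894 -0.1573  0.9075] tilt 0.4334 az -158.0 flange [ 0.4831 -0.2095  0.178 ]
model mouth-N in tool mm [ 2.3 -2.6 -9.2]
coupler 30 [194.9 214.7] [71, 71, 71, 69, 68, 68, 68, 68, 67, 59, 48, 44, 41, 40, 44, 49, 49, 50, 55, 63, 69, 73, 76, 75, 75, 75, 75, 76, 75, 72, 70, 67, 61, 56, 55, 59, 67, 86, 114, 143, 161, 174, 180, 183, 183]
coupler 35 [196.1 216.5] [74, 72, 70, 69, 70, 69, 70, 69, 65, 62, 56, 47, 42, 43, 44, 44, 44, 45, 44, 42, 41, 45, 48, 52, 53, 53, 52, 52, 52, 51, 50, 48, 47, 46, 45, 49, 57, 77, 102, 131, 155, 173, 178, 181, 180]
coupler 40 [197.3 218.3] [85, 78, 72, 69, 68, 68, 69, 69, 63, 55, 48, 43, 40, 41, 42, 42, 43, 44, 46, 49, 50, 49, 49, 48, 49, 49, 48, 48, 49, 50, 51, 51, 50, 48, 48, 51, 58, 73, 95, 107, 119, 125, 119, 115, 115]
coupler 45 [198.5 220.1] [78, 72, 67, 69, 71, 72, 71, 70, 67, 61, 54, 48, 43, 41, 41, 42, 42, 44, 46, 47, 48, 48, 49, 50, 50, 51, 51, 51, 51, 52, 52, 50, 48, 46, 47, 48, 49, 49, 55, 62
[... 873 characters left out ...]
 31, 31, 30, 32, 29, 32, 32, 30, 29, 28, 21, 76, 142, 152, 150, 151, 150, 148, 148, 146, 145, 143, 144, 143, 143, 142]
187 [119, 121, 121, 124, 125, 127, 132, 107, 53, 26, 29, 29, 30, 30, 30, 29, 31, 30, 30, 29, 32, 31, 31, 30, 30, 29, 31, 30, 31, 30, 31, 29, 29, 30, 33, 31, 29, 69, 127, 149, 150, 149, 146, 144, 143, 142, 142, 143, 139, 133, 137]
190 [124, 125, 125, 128, 131, 135, 82, 31, 26, 30, 29, 28, 29, 30, 29, 29, 29, 32, 31, 32, 33, 33, 35, 34, 34, 33, 33, 32, 30, 30, 30, 30, 31, 32, 32, 29, 32, 33, 30, 81, 135, 145, 142, 140, 139, 137, 132, 140, 183, 204, 202]
col [107, 62, 66, 69, 62, 34, 28, 51, 76, 68, 60, 29, 33, 43, 59, 70, 64, 36, 27, 31, 30, 31, 31, 30, 30, 33, 37, 48, 64, 67]
```

```bash
python3 -m jog '[[[-1,0.0009,-0.0001,0.003,0],[-1,0.0012,-0.0002,0.006,0],[-1,0.0015,-0.0002,0.009,0],[-1,0.0016,-0.0003,0.011,0],[-1,0.0018,-0.0003,0.013,0]]]' 60
python3 -m jog '[[[-1,0.0002,0,0.002,0],[-1,0.0004,-0.0001,0.004,0]]]' 60
python3 -c "
from h import *
R,a,g=gun(); print((R.T@(g-.055*a-N0)*1e3).round(1), robot.observe()['torque'])"
```

```text
time: 15.85
tool_pos: [0.4706, -0.2155, 0.2113]
tool_rot: [2.788, 0.374, 2.619]
contact_force: [-0.1, -1.1, -3.2]
opening: 0.0316
grip_force: 60.0
time: 16.02
tool_pos: [0.4724, -0.2152, 0.2079]
tool_rot: [2.788, 0.375, 2.618]
contact_force: [0.3, -0.2, -2.3]
opening: 0.0317
grip_force: 60.0
gun axis [-0.3905 -0.156   0.9073] tilt 0.434 az -158.2 flange [ 0.4896 -0.2071  0.1627]
[ 3.7 -3.1  7.6] [-0.25068494  0.24041792 -0.11774337]
```

```bash
python3 -m jog '[[[-1,0.0002,0,0.002,0],[-1,0.0004,-0.0001,0.004,0],[-1,0.0006,-0.0001,0.006,0]]]' 60
python3 -m jog '[[[-1,0.0002,0,0.002,0],[-1,0.0004,-0.0001,0.004,0],[-1,0.0006,-0.0001,0.006,0]]]' 60
python3 -c "
from h import *
R,a,g=gun(); print((R.T@(g-.055*a-N0)*1e3).round(1), robot.observe()['contact_force']@R)"
```

```text
time: 16.27
tool_pos: [0.4751, -0.2147, 0.2033]
tool_rot: [2.788, 0.377, 2.618]
contact_force: [-0.7, -1.1, 3.8]
opening: 0.0319
grip_force: 60.0
time: 16.52
tool_pos: [0.4774, -0.2137, 0.1978]
tool_rot: [2.788, 0.377, 2.618]
contact_force: [0.1, -0.9, 3.0]
opening: 0.0318
grip_force: 60.0
gun axis [-0.392  -0.1549  0.9069] tilt 0.435 az -158.4 flange [ 0.4946 -0.2057  0.1526]
[ 4.  -3.3 19. ] [-1.59797911  0.15991856 -2.68029001]
```

```bash
python3 -m jog '[[[-1,0.0002,0,0.002,0],[-1,0.0004,-0.0001,0.004,0],[-1,0.0006,-0.0001,0.006,0]]]' 60
python3 -m jog '[[[-1,0.0002,0,0.002,0],[-1,0.0004,-0.0001,0.004,0],[-1,0.0006,-0.0001,0.006,0]]]' 60
python3 -c "
from h import *
R,a,g=gun(); print((R.T@(g-.055*a-N0)*1e3).round(1), robot.observe()['contact_force']@R, robot.observe()['torque'])"
```

```text
time: 16.77
tool_pos: [0.4794, -0.2123, 0.1914]
tool_rot: [2.788, 0.375, 2.618]
contact_force: [0.4, -1.1, 4.2]
opening: 0.0317
grip_force: 60.0
time: 17.02
tool_pos: [0.4816, -0.2115, 0.1866]
tool_rot: [2.788, 0.376, 2.619]
contact_force: [-2.4, -1.5, 8.7]
opening: 0.0319
grip_force: 60.0
gun axis [-0.391  -0.1556  0.9071] tilt 0.4344 az -158.3 flange [ 0.4988 -0.2034  0.1414]
[ 5.8 -3.5 31. ] [-1.98747816  0.65096586 -8.94330538] [-0.00788336 -0.3502022  -0.0941438 ]
```

```bash
python3 -m jog '[[[-1,0.0001,0,0.0015,0],[-1,0.0003,-0.0001,0.003,0],[-1,0.0004,-0.0001,0.0045,0],[-1,0.0004,-0.0001,0.0045,0],[-1,0.0004,-0.0001,0.0045,0]]]' 60
python3 - <<'E'
from h import *
f=[]
for i in range(6):
    I=robot.read_camera("scene"); f.append(robot.observe()["contact_force"])
R,a,g=gun(); F=np.mean(f,0); print((R.T@(g-.055*a-N0)*1e3).round(1),F,"axial",(F+[0,0,3.9])@U, robot.observe()["torque"])
s=cam("scene"); print("flange",(proj(s,g)-(170,180))*8)
save("v5",I,(170,180,250,250),8)
E
```

```text
time: 17.43
tool_pos: [0.4832, -0.2108, 0.1829]
tool_rot: [2.788, 0.376, 2.619]
contact_force: [-5.2, -1.1, 11.7]
opening: 0.0317
grip_force: 60.0
gun axis [-0.3913 -0.1554  0.9071] tilt 0.4346 az -158.3 flange [ 0.5004 -0.2028  0.1377]
[ 6.1 -3.5 35.1] [-4.60004426 -1.348763   11.15997899] axial 15.701199596074733 [ 0.06677752 -0.22462647  0.0115065 ]
flange [225.64953203 319.37579517]
```

View pics/v5.png

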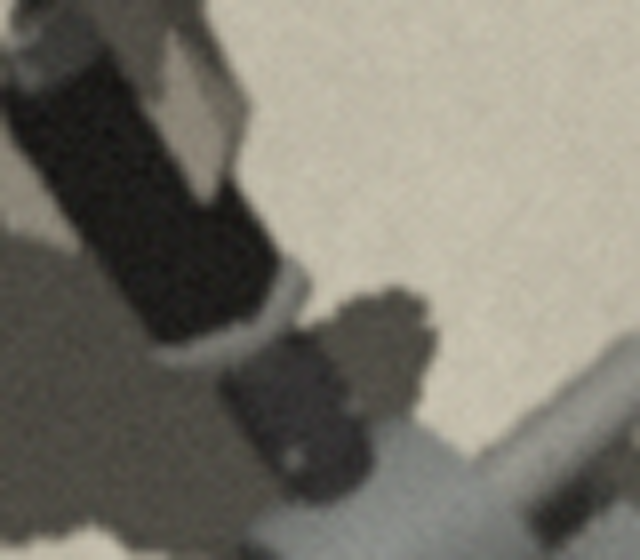

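The coupler now sits over the nipple with its mouth by the foot, and the tube is mostly hidden between flange and coupler. An axial push of 15.7 N puts the nose about 10.5 mm in, so I'll add 1.3 mm for margin.

```bash
python3 -m jog '[[[-1,0.0001,0,0.0013,0],[-1,0.0001,0,0.0013,0],[-1,0.0001,0,0.0013,0],[-1,0.0001,0,0.0013,0]]]' 60
python3 - <<'E'
from h import *
f=[]
for i in range(6):
    robot.read_camera("top"); f.append(robot.observe()["contact_force"])
R,a,g=gun(); F=np.mean(f,0); print((R.T@(g-.055*a-N0)*1e3).round(1),F,"axial",(F+[0,0,3.9])@U,robot.observe()["time"])
if 15.8<(F+[0,0,3.9])@U<18.5: print(robot.hand_in())
E
```

```text
time: 18.07
tool_pos: [0.4837, -0.2106, 0.1818]
tool_rot: [2.788, 0.376, 2.619]
contact_force: [-5.7, -1.0, 12.8]
opening: 0.0314
grip_force: 60.0
gun axis [-0.3913 -0.1554  0.907 ] tilt 0.4346 az -158.3 flange [ 0.5009 -0.2026  0.1366]
[ 6.2 -3.5 36.3] [-5.6643888  -1.62315172 11.97602705] axial 16.89234306480488 18.3667
the job is handed in; nothing more can be done
None
```

The coupler appears to have snapped onto the nipple, and I handed the job in at 18.4 s with the gun still gripped at 60 N and pressed at about 17 N, which puts the nose about 11–12 mm in (inferred from force and position; at least 9.3 mm needed).

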